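# Load the reaming station and latch its guard door

### The arm

A 6-joint arm with a two-finger parallel gripper is mounted at the origin on the work surface. World frame = base frame: x ahead of the robot, y to its left, z up, the work surface at z = 0. Lengths are in m, angles in rad, forces in N, time in s.
With the tool pointing down it reaches from about 0.35 to 0.875 m from the base axis. Payload 15.5 kg.
Tool frame: the origin (TCP) lies at the very end of the fingers, on their centre line; the grasp point (between the pads) lies 19 mm behind it; z points along the fingers, y is the line along which they close (so a half turn about z gives the same grasp; the last joint's range is limited). The gripper opens to 85 mm and grips with 20 to 120 N. Pads are 22 mm wide; open, the fingers measure 114 mm over their backs; the gripper's body (76 mm by 85 mm) begins 54 mm behind the grasp point. The pads swing forward as they close: fully open they stand 13 mm farther back than shut.
Start: joints at [-1.284, 0.494, 1.345, -0, 1.302, -0.096], TCP at [0.233, -0.58, 0.231] pointing down, gripper open.
Joint ranges: [-2.91, 2.91], [-0.82, 2.16], [0.22, 2.67], [-1.22, 4.37], [0.12, 2.79], [-3.08, 3.08]. Speed limits (rad/s): [1.89, 1.89, 2.57, 3.01, 3.01, 3.01].

### API

Orientations are given as a 3x3 rotation matrix whose columns are the frame's x, y, z axes.
In Python, from plant import * gives the robot as it stands.
- The arm moves only by the tool send_rows, never from a script. Its argument "increments" is text: rows parted by semicolons, each of 4 numbers parted by spaces: the shift along the world's x, y, z in cm, then the turn about the world's z in rad. In form: dx dy dz turn; .... A call has 1 to 20 rows; each row shifts and turns the commanded pose from where the row before left it; what a row does not reach is not made up. A row lasts 1/8 s, in which the tool goes at most 62.5 mm and 10.7 degrees, less where a joint would pass 70% of its speed; a pose out of reach is approached as far as the arm can. A call with a gripper value outside its range is refused whole. "grip" is the opening, from 0 (shut) to 1 (fully open), set as the call begins (left out, the last holds). The fingers move at their own pace and stop on an object; the grip force is fixed at half the most. Time passes only in rows, so rows that do not move let the fingers close. It gives the time, the measured TCP pose, the force, the opening and the grip force at its end, in the units of the state.
- observe(): the state, without advancing time (a new reading comes with each control period).
- snapshot(name): name is "scene" or "top" or "wrist"; returns a dict with "frame" (480x640x3 uint8, red, green, blue), "range_z" (480x640 float32, m along the optical axis (not along the pixel's ray), 0 where there is no reading), "mtx" (3x3 intrinsics, pixels), "k1" (the pictures are not rectified: a ray, as slopes to the right and down, at radius r is drawn at 1 + k1 r^2 times it, then the intrinsics apply), "pose" (4x4, takes a point from camera to world coordinates). Camera axes: x right, y up, looking along -z (the intrinsics and any distortion apply to the point x, -y, -z); pixel columns grow to the right and rows downward; lengths in m; the calibration is good to about 2 mm. A picture is of the moment at which its call begins.
- sign_off(): hands the job in; it is judged then, once.
The state is a dict: "clock": time; "joints": joint angles; "dq": joint speeds; "joint_torque": joint torques, N m; "eef_pos": TCP position; "orientation": TCP orientation; "contact_force": force on the tool from outside, world axes, zero at the start; "moment": the same for the moment, N m; "gripper_width": opening from 0.0 (shut) to 1.0 (fully open); "grasp_force": force on a finger pad.
Only numpy, scipy, OpenCV 4.12 (cv2) and the standard library are available. Lean on these libraries where they do the work, as an engineer would, in place of code of your own. Each camera call takes 0.05 s, during which the arm holds its last target. There are 200 camera calls.

### The job

Take the loose bearing housing from the bench and set it down (do not drop it) flat in the pocket of the reaming station's nest, bore in line with the spindle. Then push the guard door shut until its sprung bolt rides over the strike roller and snaps fully out behind it, so that the door stays latched when you let go. Do not slam the door or press on it with more than about 20 N, and leave the bottle, wrench and jar where they are.

Things in the scene. Friction and masses are not known exactly. Their poses are not given: they have to be found in the camera images.
- housing_center (a point): Centre of the loose steel pillow-block housing, 25 mm above its underside. Flat foot 36 (x) x 70 (y) x 12 mm; on it an upright barrel, 40 mm across, 24 mm long, bore along own x; 50 mm high in all, 0.3 to 0.55 kg. Half a turn makes no difference. Grasp from above, closing along its x on the barrel's flat faces (24 mm apart), fingertips 14 mm or more above its underside to clear the foot.
- nest (a point): Centre of the nest's pocket floor, 30 mm above the bench, fixed in the station. x points away from the door to the spindle, y left, z up. Pocket 44 (x) x 78 (y) x 8 mm deep: 4 mm play round the housing's foot; rim 8 mm wide. Seated, the housing's centre is 25 mm above this point, its x parallel to this x, either way round.
- station: Small reaming station with an open-topped clear guard, 90 mm high, fixed. Origin on the bench, 15 mm (+x) from the nest's centre; axes as the nest's. Inside of the guard: x -105 (shut door) to +115, y -136 to +136 mm; blunt spindle nose, 60 mm up, reaches to x = +66. Motor behind the back wall, 123 mm high.
- door_hinge (a point): On the vertical hinge axis of the guard door, 52 mm above the bench, at x = -95, y = +100 mm in the nest's frame. Its axes turn with the door (at joint 0 they are the nest's): the door runs 200 mm from here along own -y, own -x looks outward. Door 10 mm thick (5 either side of the axis), 16 to 88 mm above the bench.
- push_block (a point): Centre of the outer face of the bare metal push block on the door (40 wide x 50 mm high, face 20 mm outward of the door's middle plane), 61 mm above the bench, its top at 86, 175 mm from the hinge axis along own -y; axes turn with the door, -x points outward. Push here with closed fingers pointing down, tips about 55 mm above the bench, so that the gripper's body passes over the door's top.
- door (a joint): Guard door angle, rad: 0 = shut with the strike at its middle setting; grows as the free edge swings out (station -x, towards the robot). Starts at 0.55 to 0.95. Slight hinge friction: it stays where it is left, but near shut the buffer pushes an unlatched door out again. Latched it reads -0.04 to 0.04, depending on the strike's setting; it can be pushed on, at most, to -0.05.
- bolt (a joint): How far the sprung bolt is pressed in, m: 0 = fully out, 0.006 = riding on the strike roller. It springs back to 0 when it has snapped in behind the roller.
- bolt_tip (a point): Tip of the steel bolt, 8 mm proud of the door's free edge, 73 mm up, bevelled in front, flat behind; turns with the door. It must pass the strike: an upright 8 mm roller with a sprung rubber buffer below, screwed on in slots, its depth unmeasured and up to 7.5 mm off the middle setting either way, so feel for the snap. The bevel meets the roller about 20 mm before the latched place.
- latch_case (a point): Dark latch case (32 x 30 x 22 mm) at the top of the door's free edge, 73 mm up, round the bolt. Feel, pushing slowly at the block: 4 to 12 N while the bevel rides and the buffer's spring (1.2 N/mm, last 7 mm) gives; 1 to 2 mm past the snap the buffer bottoms and the force climbs steeply. 14 to 16 N is a sure sign that it has snapped; with less it may still hang on the bevel.
- oil_bottle: Grey oil bottle with a black cap, bystander, 56 mm in diameter, 150 mm high, origin at the centre of its underside.
- wrench: Steel open wrench 170 mm long lying on the bench, bystander, origin under its middle.
- screw_jar: Glass screw jar with a steel lid, bystander, 60 mm in diameter, 70 mm high, origin at the centre of its underside.
Not all that is in view belongs to the job. Leave any brown look-alike of the part that bears housing_center alone.

How it is judged:
By the outcome, as a careful person would: the job done as asked, in the order asked, and still so for the second after the job is handed in, with the robot touching nothing.
It also fails if it takes over 67 s, if anything falls off the work surface, if the arm or the gripper's body presses on something with over 40 N, if the wrist force passes 120 N, or if a joint passes its speed limit or range.

## Working session

There is one attempt and no reset: what is moved stays moved. The work goes in short steps, Python scripts to look and compute and a tool call to move; the robot and the scene stay as the last step left them, time stands still between calls to the robot, and variables do not carry over. Pictures are saved under pics/ and viewed, at most 10 in all, crops included, and the job is handed in when it is done.

Besides the shell and the picture viewer there is one more tool, called after "Call:" by a JSON object that holds its "op" and its "data". send_rows: Moves the arm, as the interface text tells. Its arguments: {"type":"object","properties":{"increments":{"type":"string"},"grip":{"type":"number"}},"required":["increments"]}

```bash
ls; mkdir -p pics; cat > h.py <<'E'
from plant import *
import numpy as np, cv2
def save(s,n): cv2.imwrite('pics/'+n,s['frame'][:,:,::-1])
def rays(s,uv):
    uv=np.asarray(uv,float).reshape(-1,1,2)
    p=cv2.undistortPoints(uv,s['mtx'],np.array([s['k1'],0,0,0,0.])).reshape(-1,2)
    d=np.c_[p[:,0],-p[:,1],-np.ones(len(p))]
    return d
def plane(s,uv,z):
    d=rays(s,uv)@s['pose'][:3,:3].T; o=s['pose'][:3,3]
    return o+d*((z-o[2])/d[:,2])[:,None]
def cloud(s):
    h,w=s['range_z'].shape
    v,u=np.mgrid[:h,:w]
    d=rays(s,np.c_[u.ravel(),v.ravel()])
    P=d*s['range_z'].reshape(-1,1)
    P=P@s['pose'][:3,:3].T+s['pose'][:3,3]
    P[s['range_z'].ravel()==0]=np.nan
    return P.reshape(h,w,3)
E
python3 - <<'E'
from h import *
for n in('scene','top'):
    s=snapshot(n); save(s,n+'1.png'); np.savez('/tmp/'+n,**s); print(n,s['pose'].round(3).tolist(),s['k1'],s['mtx'].tolist())
print(observe())
E
```

```text
pics
scene [[0.666, -0.438, 0.604, 1.419], [0.746, 0.411, -0.524, -0.764], [-0.018, 0.799, 0.601, 0.924], [0.0, 0.0, 0.0, 1.0]] 0.017533268480652175 [[525.5137682413247, 0.0, 322.9636240574252], [0.0, 525.5137682413247, 241.6864991125063], [0.0, 0.0, 1.0]]
top [[-0.025, 0.997, -0.072, 0.488], [-0.999, -0.026, -0.024, -0.029], [-0.026, 0.071, 0.997, 1.114], [0.0, 0.0, 0.0, 1.0]] -0.03480563097376694 [[476.92789934784975, 0.0, 319.2698090264442], [0.0, 476.92789934784975, 243.86557365753788], [0.0, 0.0, 1.0]]
{'clock': 0.1, 'joints': array([-1.28451756e+00,  4.94114979e-01,  1.34605625e+00, -1.68358977e-05,
        1.30249805e+00, -9.55107416e-02]), 'dq': array([-1.72254862e-03, -1.80882632e-03, -2.49266429e-03, -2.90168710e-03,
       -5.16581640e-05,  1.81282752e-03]), 'joint_torque': array([ 2.91988317e-04, -8.83591247e+01, -3.84560466e+01,  8.08507752e-05,
        5.26273681e-03,  5.62297225e-05]), 'eef_pos': array([ 0.23276535, -0.57969757,  0.23076803]), 'orientation': array([[ 9.27997732e-01,  3.72585704e-01, -3.19594211e-04],
       [ 3.72585831e-01, -9.27997166e-01,  1.02822105e-03],
       [ 8.65179408e-05, -1.07326307e-03, -9.99999420e-01]]), 'contact_force': array([0.65529005, 0.71917031, 0.08181972]), 'moment': array([ 0.03086437, -0.04104951, -0.00970727]), 'grasp_force': 0.0, 'gripper_width': 0.9973938811816749}
```

View pics/scene1.png

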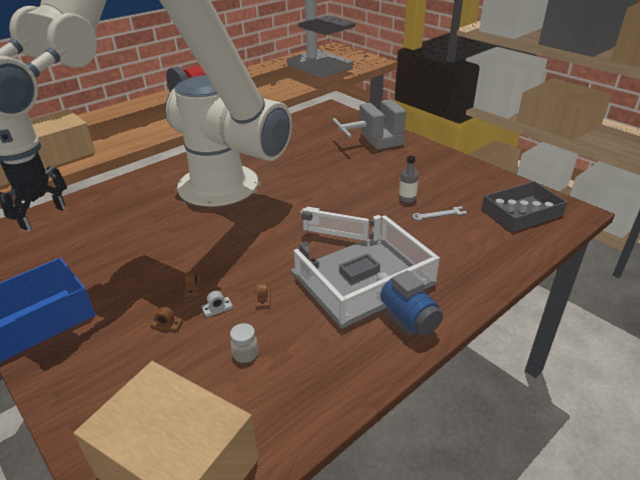

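View pics/top1.png

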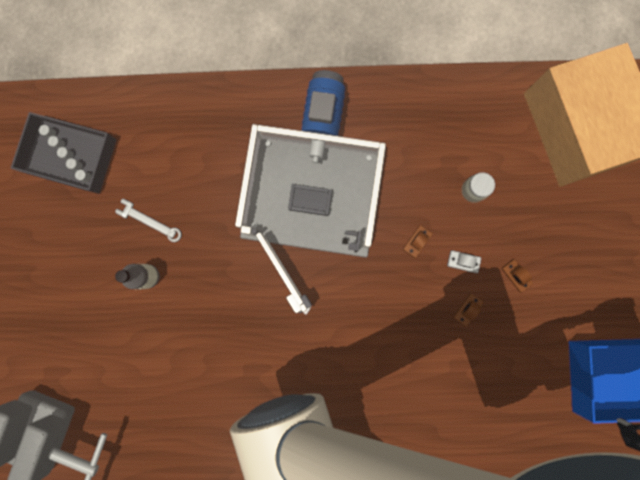

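The scene view shows the steel housing at (216,303), the nest at (360,268) and the door at (337,223). In the top view the housing is at (464,261) with brown look-alikes at (418,242), (516,275) and (470,310). Also in the top view, the pocket is at (311,200), the door runs from (260,235) to (300,303), and the jar is at (480,187).

```bash
python3 - <<'E'
from h import *
s=dict(np.load('/tmp/top.npz')); s['k1']=float(s['k1'])
C=cloud(s); f=s['frame'].astype(int)
def box(u0,u1,v0,v1):
    m=np.zeros(f.shape[:2],bool); m[v0:v1,u0:u1]=1; return m
sat=f.max(2)-f.min(2)
m=box(440,490,240,285)&(sat<40)&(f.max(2)>60)
P=C[m]; print('housing n',len(P),np.nanmax(P[:,2]))
# foot/all footprint by min-area rect of mask rays & cloud
v,u=np.nonzero(m); r=cv2.minAreaRect(np.c_[u,v].astype(np.float32)); print(r)
for zlo,zhi in((0.005,.02),(.03,.06)):
    Q=P[(P[:,2]>zlo)&(P[:,2]<zhi)][:,:2].astype(np.float32)
    if len(Q)>4: print(zlo,len(Q),cv2.minAreaRect(Q),np.median(Q,0))
# pocket
m=box(280,342,175,225)&(f.max(2)<95)&(sat<25)
m=cv2.morphologyEx(m.astype(np.uint8),cv2.MORPH_OPEN,np.ones((3,3)))
v,u=np.nonzero(m); r=cv2.minAreaRect(np.c_[u,v].astype(np.float32)); b=cv2.boxPoints(r)
print('pocket px',r,'z med',np.nanmedian(C[m>0][:,2]))
W=plane(s,b,.038); print(W.round(4).tolist(), W.mean(0)); 
e=np.diff(np.r_[W,W[:1]],axis=0);print(np.linalg.norm(e,axis=1),np.degrees(np.arctan2(e[:,1],e[:,0])))
# walls top z ~.09
m=box(225,400,115,330)&(abs(C[:,:,2]-.09)<.008)&(f.min(2)>150)
n,l,st,c=cv2.connectedComponentsWithStats(m.astype(np.uint8))
for i in range(1,n):
    if st[i,4]>40: print(st[i],cv2.minAreaRect(C[l==i][:,:2].astype(np.float32)))
m2=box(240,315,225,320)&(C[:,:,2]>.06)
v,u=np.nonzero(m2);print('door',len(v),np.c_[u,v][np.argmax(v)])
Q=C[m2]; 
Q=Q[Q[:,2]>.08]; print(cv2.minAreaRect(Q[:,:2].astype(np.float32)),cv2.boxPoints(cv2.minAreaRect(Q[:,:2].astype(np.float32))))
im=cv2.resize(s['frame'][110:330,225:500,::-1],None,fx=2.7,fy=2.7,interpolation=cv2.INTER_CUBIC); cv2.imwrite('pics/crop.png',im)
E
```

```text
housing n 619 0.054913638958184796
((467.0, 267.0), (40.0, 34.0), 0.0)
0.005 274 ((0.5153834223747253, -0.332912415266037), (0.07084821909666061, 0.04645031318068504), 72.45140075683594) [ 0.5175959  -0.31896985]
0.03 202 ((0.5192831158638, -0.33388596773147583), (0.03861364722251892, 0.0245195459574461), 74.43423461914062) [ 0.5198822  -0.33086306]
pocket px ((0.0, 0.0), (0.0, 0.0), 0.0) z med nan
[[1.1875, 0.767, 0.038], [1.1875, 0.767, 0.038], [1.1875, 0.767, 0.038], [1.1875, 0.767, 0.038]] [1.18745569 0.76701314 0.038     ]
[0. 0. 0. 0.] [0. 0. 0. 0.]
[ 236  125  149  121 1873] ((0.6889280080795288, 0.012881726026535034), (0.2967766523361206, 0.24118681252002716), 79.9982681274414)
[257 233  50  79 551] ((0.5023196935653687, 0.08477918803691864), (0.19364987313747406, 0.02506398595869541), 29.47970199584961)
door 800 [305 313]
((0.5149992108345032, 0.09110144525766373), (0.23798419535160065, 0.03760753944516182), 32.87846374511719) [[0.404859   0.04229739]
 [0.42527455 0.01071367]
 [0.6251394  0.13990551]
 [0.6047239  0.17148921]]
  return np.nanmean(a, axis, out=out, keepdims=keepdims)
```

View pics/crop.png

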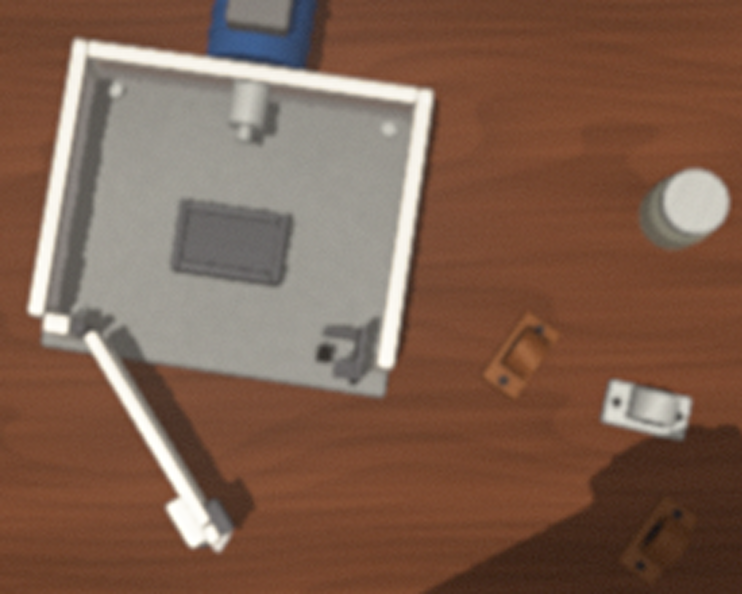

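Call:
{"op": "send_rows", "data": {"increments": "2.5 2.5 0.5 0.1; 3.5 3.2 0.5 0.12; 3.5 3.2 0 0.12; 3.5 3.2 0 0.12; 3.5 3.2 0 0.12; 3.5 3.2 0 0.12; 3.5 3.2 0 0.12; 2.5 2.5 0 0.1; 0 0 0 0; 0 0 0 0", "grip": 0.8}}

```text
clock: 1.35
eef_pos: [0.4925, -0.3382, 0.241]
orientation: [[0.267, 0.964, -0.001], [0.964, -0.267, 0.0], [-0.0, -0.001, -1.0]]
contact_force: [0.5, -0.6, 0.1]
gripper_width: 0.802
grasp_force: 0.0
```

```bash
python3 - <<'E'
from h import *
s=snapshot('wrist'); save(s,'w1.png'); np.savez('/tmp/w1',**s); o=observe()
print(o['clock'],o['eef_pos'],o['orientation'],o['joints'],s['pose'].round(3).tolist())
E
```

```text
1.4 [ 0.49226787 -0.33850958  0.24111727] [[ 2.67211646e-01  9.63637755e-01 -4.61926926e-04]
 [ 9.63637865e-01 -2.67211637e-01  8.25341397e-05]
 [-4.38992369e-05 -4.67184360e-04 -9.99999890e-01]] [-7.02186368e-01  4.45570609e-01  1.40277727e+00 -2.44680980e-04
  1.29365074e+00 -4.31621067e-01] [[0.964, 0.252, 0.087, 0.514], [-0.266, 0.91, 0.317, -0.257], [0.001, -0.328, 0.945, 0.384], [0.0, 0.0, 0.0, 1.0]]
```

View pics/w1.png

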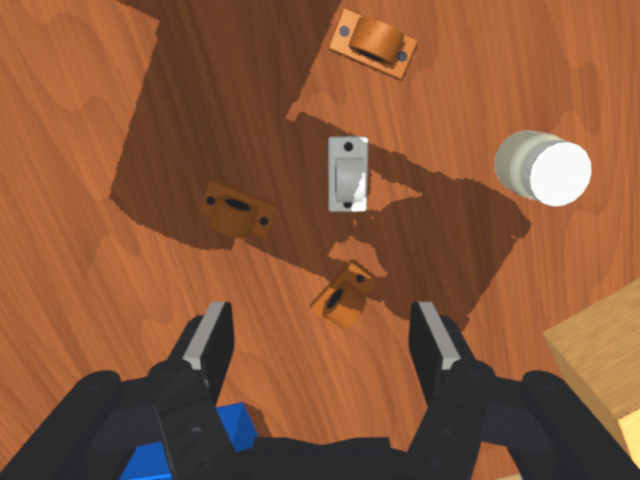

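The wrist view shows the housing at (348,174), with its long side almost vertical in the image and look-alikes around it. I'll measure it along with the pocket.

```bash
python3 - <<'E'
from h import *
s=dict(np.load('/tmp/w1.npz')); s['k1']=float(s['k1']); f=s['frame'].astype(int)
C=cloud(s); sat=f.max(2)-f.min(2)
m=np.zeros(f.shape[:2],bool); m[125:225,315:385]=1
P=C[m&(C[:,:,2]>.006)]
for a,b in((.009,.016),(.03,.06)):
    Q=P[(P[:,2]>a)&(P[:,2]<b)]; r=cv2.minAreaRect(Q[:,:2].astype(np.float32)); print(a,len(Q),np.median(Q[:,2]),r)
mm=m&(sat<40)&(f.max(2)>90); n,l,st,c=cv2.connectedComponentsWithStats(mm.astype(np.uint8)); i=1+st[1:,4].argmax()
mm=cv2.morphologyEx((l==i).astype(np.uint8),cv2.MORPH_CLOSE,np.ones((5,5)))
v,u=np.nonzero(mm); W=plane(s,np.c_[u,v],.012)[:,:2].astype(np.float32); print('rgb foot plane',cv2.minAreaRect(W))
print('barrel top max z',np.nanmax(P[:,2]), P[P[:,2]>.047].mean(0))
# pocket in top view
s=dict(np.load('/tmp/top.npz')); s['k1']=float(s['k1']); f=s['frame'].astype(int)
print('px',f[200,311],f[180,340])
m=np.zeros(f.shape[:2],bool); m[178:222,283:340]=1; m&=f.sum(2)<f[185:190,283:288].sum()/25*.82
n,l,st,c=cv2.connectedComponentsWithStats(m.astype(np.uint8)); i=1+st[1:,4].argmax(); m=(l==i)
v,u=np.nonzero(m); W=plane(s,np.c_[u,v],.036)[:,:2].astype(np.float32); print('pocket rim outer',len(v),cv2.minAreaRect(W))
C=cloud(s)
D=C[(abs(C[:,:,2]-.088)<.006)]
D=D[(D[:,0]>.5)&(D[:,0]<.85)&(abs(D[:,1])<.22)]
E
```

```text
0.009 1519 0.01217251164774985 ((0.5183002352714539, -0.33645740151405334), (0.07045102119445801, 0.035892341285943985), 74.938720703125)
0.03 1294 0.04729508346139216 ((0.5181586742401123, -0.33589649200439453), (0.03955652192234993, 0.024237442761659622), 74.9834976196289)
rgb foot plane ((0.5188616514205933, -0.3357972502708435), (0.07082255929708481, 0.036697179079055786), 74.87144470214844)
barrel top max z 0.052203395667090424 [ 0.51858034 -0.33604734  0.04919549]
px [106 104 103] [156 152 145]
pocket rim outer 1192 ((0.6678455471992493, 0.01394137367606163), (0.09887350350618362, 0.06510094553232193), 80.17804718017578)
```

Call:
{"op": "send_rows", "data": {"increments": "1.3 0.1 -3 0.008; 1.3 0.15 -5 0; 0 0 -5 0; 0 0 -4 0; 0 0 -2.5 0; 0 0 -1.5 0; 0 0 -1 0; 0 0 -0.4 0; 0 0 0 0; 0 0 0 0"}}

```text
clock: 2.65
eef_pos: [0.5192, -0.3357, 0.018]
orientation: [[0.258, 0.966, 0.001], [0.966, -0.258, -0.001], [-0.0, 0.001, -1.0]]
contact_force: [0.6, 0.3, 0.8]
gripper_width: 0.799
grasp_force: 0.0
```

Call:
{"op": "send_rows", "data": {"increments": "0 0 0 0; 0 0 0 0; 0 0 0 0; 0 0 0 0; 0 0 0 0; 0 0 0 0; 0 0 0 0; 0 0 0 0", "grip": 0.0}}

```text
clock: 3.65
eef_pos: [0.5189, -0.3355, 0.0176]
orientation: [[0.258, 0.966, 0.0], [0.966, -0.258, -0.0], [-0.0, 0.0, -1.0]]
contact_force: [-2.3, 1.2, 5.7]
gripper_width: 0.269
grasp_force: 59.9
```

Call:
{"op": "send_rows", "data": {"increments": "0 0 0.5 0; 0 0 1.5 0; 0 0 3 0; 0.5 1 5 0; 1.5 3.4 5 0.01; 1.8 4.3 4 0.01; 1.8 4.3 3 0.01; 1.8 4.3 2 0.01; 1.8 4.3 0 0.01; 1.8 4.3 0 0.02; 1.8 4.3 0 0.02; 1.4 3.4 0 0; 0.7 1.6 0 0; 0 0 0 0; 0 0 0 0"}}

```text
clock: 5.52
eef_pos: [0.6675, 0.0156, 0.2575]
orientation: [[0.171, 0.985, -0.0], [0.985, -0.171, -0.0], [-0.0, -0.0, -1.0]]
contact_force: [0.0, -0.9, -4.9]
gripper_width: 0.27
grasp_force: 59.8
```

```bash
python3 - <<'E'
from h import *
s=snapshot('wrist'); save(s,'w2.png'); np.savez('/tmp/w2',**s); o=observe()
print(o['clock'],o['eef_pos'],o['orientation'],o['joints'],o['contact_force'])
E
```

```text
5.575 [0.66748148 0.01541484 0.25749032] [[ 1.71161138e-01  9.85243023e-01 -2.23843644e-04]
 [ 9.85242995e-01 -1.71161199e-01 -2.90764528e-04]
 [-3.24787069e-04 -1.70772795e-04 -9.99999933e-01]] [-6.61423796e-02  5.34828527e-01  1.19495386e+00 -3.08808119e-04
  1.41201441e+00  1.05914594e-01] [-0.59127131 -0.38418766 -6.14987116]
```

View pics/w2.png

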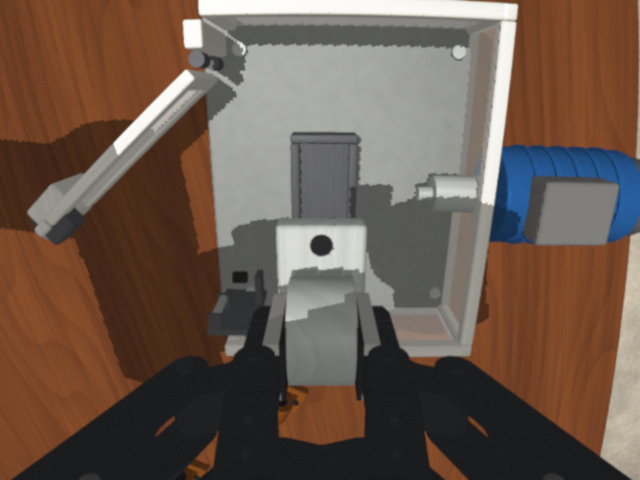

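The view shows the pocket rim from (291,133) to (359,133), partly hidden by the held housing, which has its foot at (277–366,222). The door's free end is at (55,215), the spindle at (450,190) and the strike at (237,300).

```bash
cat > st.py <<'E'
from h import *
import sys
s=dict(np.load('/tmp/w2.npz')); s['k1']=float(s['k1']); f=s['frame'].astype(int); C=cloud(s)
th=np.radians(-9.9); R=np.array([[np.cos(th),-np.sin(th)],[np.sin(th),np.cos(th)]])
N0=np.array([.668,.014])
L=C.copy(); L[...,:2]=(C[...,:2]-N0)@R   # nest-frame approx
z=L[...,2]
print('base z',np.nanmedian(z[60:110,260:400]))
# rim rows
for v in (150,165,180,195,210):
    k=np.nonzero((z[v,270:380]>.0345)&(z[v,270:380]<.05))[0]+270
    print(v,'rim x',L[v,k.min()],L[v,k.max()])
for u in (305,325,345):
    k=np.nonzero((z[115:170,u]>.0345)&(z[115:170,u]<.05))[0]+115
    print(u,'rim y',L[k.min(),u],L[k.max(),u])
# walls: top points 
w=(abs(z-.09)<.006)&(f.min(2)>120)
P=L[w]; 
for nm,sel in (('left',(abs(P[:,1])>.1)&(P[:,1]>0)&(abs(P[:,0])<.12)),('back',(P[:,0]>.1)&(P[:,0]<.17)&(abs(P[:,1])<.1))):
    Q=P[sel]; print(nm,len(Q),Q.min(0) if len(Q) else '',Q.max(0) if len(Q) else '', cv2.minAreaRect(Q[:,:2].astype(np.float32)))
# held housing foot top
m=np.zeros(z.shape,bool); m[222:275,275:368]=1
m&=(z>.2)
Q=C[m]; print('foot z',np.nanmedian(Q[:,2])); Q=Q[abs(Q[:,2]-np.nanmedian(Q[:,2]))<.004]; print(cv2.minAreaRect(Q[:,:2].astype(np.float32)))
# RGB edges of pocket by plane z=.038
g=cv2.cvtColor(s['frame'],cv2.COLOR_RGB2GRAY)
print(g[170,280:372].tolist()); print(g[122:150,325].tolist())
W=plane(s,[[291,170],[358,170],[325,133]],.038); print((W[:,:2]-N0)@R)
E
python3 st.py
```

```text
base z 0.012153064386431656
150 rim x [-0.02772804  0.03454215  0.03668116] [0.02927455 0.0348581  0.03819649]
165 rim x [-0.0280156   0.02100928  0.036471  ] [0.03067966 0.02112589 0.03653596]
180 rim x [-0.028427    0.00684947  0.03476624] [0.03007031 0.00752821 0.03746826]
195 rim x [-0.02760333 -0.00663534  0.03746549] [ 0.03058951 -0.00690873  0.03601503]
210 rim x [-0.02787638 -0.02091914  0.03784989] [ 0.02990082 -0.02082235  0.03787934]
305 rim y [-0.01507663  0.04867246  0.03710055] [-0.01509341  0.04183037  0.03842635]
325 rim y [0.00256855 0.04848852 0.03510211] [0.00257165 0.04177037 0.03777229]
345 rim y [0.02024532 0.0486303  0.03594199] [0.02038312 0.04074351 0.03612365]
left 5332 [-0.10318594  0.100332    0.08420141] [0.11995152 0.14947791 0.09306491] ((0.005567468702793121, 0.14084555208683014), (0.227899968624115, 0.04503856971859932), 9.571333885192871)
back 3582 [ 0.1261456  -0.09996097  0.08402053] [0.13977289 0.09979887 0.09291366] ((0.1328480988740921, -7.944554090499878e-05), (0.19981877505779266, 0.013622214086353779), 89.66118621826172)
foot z 0.2520707858197776
((0.6711973547935486, 0.039216600358486176), (0.02148233726620674, 0.03576343506574631), 80.07653045654297)
[165, 162, 161, 164, 161, 160, 162, 161, 163, 159, 138, 110, 102, 108, 105, 103, 101, 97, 83, 68, 68, 86, 101, 105, 101, 103, 103, 104, 103, 104, 104, 106, 104, 104, 105, 104, 104, 105, 104, 105, 102, 103, 102, 103, 102, 103, 103, 99, 102, 103, 101, 103, 102, 98, 99, 102, 103, 100, 100, 101, 100, 101, 98, 99, 98, 100, 99, 90, 88, 95, 105, 106, 104, 102, 97, 91, 79, 82, 91, 113, 143, 159, 162, 163, 164, 164, 164, 163, 165, 165, 164, 166]
[169, 167, 167, 169, 168, 172, 171, 170, 165, 142, 101, 68, 72, 93, 109, 115, 112, 108, 105, 97, 83, 74, 95, 102, 104, 103, 105, 104]
[[-0.02799704  0.01673461]
 [ 0.03248527  0.01684546]
 [ 0.00253295  0.04964948]]
```

Call:
{"op": "send_rows", "data": {"increments": "0.1 0 -2 -0.003; 0.1 0.03 -4 0; 0 0 -4 0; 0 0 -4 0; 0 0 -2.5 0; 0 0 -1.5 0; 0 0 -0.8 0; 0 0 0 0; 0 0 0 0"}}

```text
clock: 6.7
eef_pos: [0.6705, 0.0167, 0.0703]
orientation: [[0.173, 0.985, 0.001], [0.985, -0.173, -0.0], [0.0, 0.001, -1.0]]
contact_force: [-0.4, -0.3, -5.5]
gripper_width: 0.27
grasp_force: 59.5
```

Call:
{"op": "send_rows", "data": {"increments": "-0.08 -0.08 -0.5 0; 0 0 -0.5 0; 0 0 -0.5 0; 0 0 -0.3 0; 0 0 -0.2 0; 0 0 -0.1 0; 0 0 -0.1 0; 0 0 0 0"}}

```text
clock: 7.7
eef_pos: [0.6691, 0.016, 0.0476]
orientation: [[0.173, 0.985, 0.0], [0.985, -0.173, -0.0], [0.0, 0.0, -1.0]]
contact_force: [-1.9, 0.3, 0.2]
gripper_width: 0.268
grasp_force: 60.2
```

Call:
{"op": "send_rows", "data": {"increments": "0 0 0 0; 0 0 0 0; 0 0 0 0; 0 0 0 0; 0 0 0 0; 0 0 0 0", "grip": 0.65}}

```text
clock: 8.45
eef_pos: [0.6691, 0.016, 0.0473]
orientation: [[0.173, 0.985, 0.0], [0.985, -0.173, -0.0], [-0.0, 0.0, -1.0]]
contact_force: [0.1, 0.3, 0.0]
gripper_width: 0.651
grasp_force: 0.0
```

Call:
{"op": "send_rows", "data": {"increments": "0 0 1 0; 0 0 2 0; 0 0 4 0; -0.5 -0.5 5 0; -1 -1 5 0; -2 -1 2 0; -2 -1 0 0; 0 0 0 0; 0 0 0 0"}}

```text
clock: 9.57
eef_pos: [0.6145, -0.0189, 0.2382]
orientation: [[0.173, 0.985, 0.001], [0.985, -0.173, -0.0], [0.0, 0.001, -1.0]]
contact_force: [-0.6, -0.3, 0.3]
gripper_width: 0.648
grasp_force: 0.0
```

```bash
python3 - <<'E'
from h import *
s=snapshot('wrist'); save(s,'w3.png'); np.savez('/tmp/w3',**s); o=observe()
print(o['clock'],o['eef_pos'],o['orientation'],o['contact_force'],o['gripper_width'])
E
```

```text
9.625 [ 0.61461153 -0.0187589   0.23779235] [[ 1.72965712e-01  9.84927523e-01  7.98207866e-04]
 [ 9.84927837e-01 -1.72965765e-01 -1.85343100e-06]
 [ 1.36237139e-04  7.86497727e-04 -9.99999681e-01]] [ 0.4901125  -0.24427725 -0.6008959 ] 0.6497949272256094
```

View pics/w3.png

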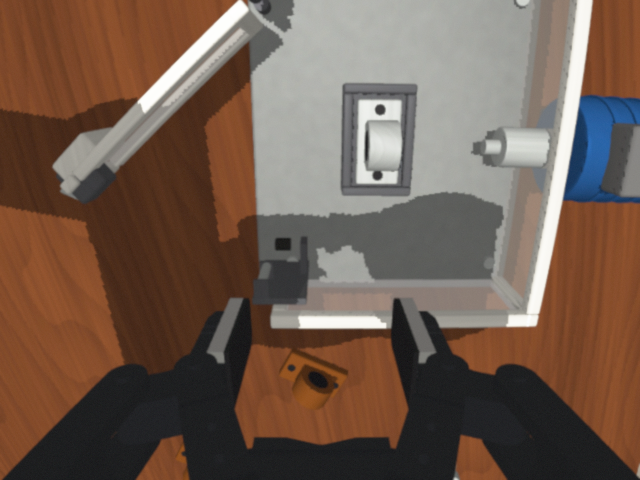

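The housing sits inside the pocket at (380,140), with rim visible all round. The door runs from (258,8) to its free edge at (80,180). Next I'll check the seat numerically and get the door geometry.

```bash
python3 - <<'E'
from h import *
s=dict(np.load('/tmp/w3.npz')); s['k1']=float(s['k1']); f=s['frame'].astype(int); C=cloud(s)
g=f.sum(2)/3; z=C[...,2]
m=np.zeros(z.shape,np.uint8); m[75:205,332:425]=1
r=m.astype(bool)&(z>.0335)&(z<.09); Q=C[r]; R=cv2.minAreaRect(Q[:,:2].astype(np.float32)); print('rim',R)
fo=m.astype(bool)&(g>150)&(abs(z-.042)<.004); Q=C[fo]; print('foot',cv2.minAreaRect(Q[:,:2].astype(np.float32)),'z',np.median(Q[:,2]))
A=np.c_[Q,np.ones(len(Q))]; print('tilt', np.linalg.lstsq(A[:,[0,1,3]],Q[:,2],rcond=None)[0])
bt=m.astype(bool)&(z>.06); Q=C[bt]; print('barrel',cv2.minAreaRect(Q[:,:2].astype(np.float32)),Q[:,2].max())
th=np.radians(-10.0); N=np.array(R[0]); X=np.array([np.cos(th),np.sin(th)]); Y=np.array([-X[1],X[0]])
H=N-.095*X+.1*Y; print('nest',N,'hinge',H)
d=np.zeros(z.shape,bool); d[0:200,50:260]=1
d&=(abs(z-.086)<.006)&(C[...,0]<H[0]-.02)
Q=C[d][:,:2]; rr=np.hypot(*(Q-H).T); q=Q[(rr>.03)&(rr<.14)]
v=np.linalg.svd(q-q.mean(0),full_matrices=False)[2][0]; c=q.mean(0)-H
if v@c<0: v=-v
a0=np.arctan2(-Y[1],-Y[0]); a=np.arctan2(v[1],v[0]); print('n',len(q),'door angle (line)',a0-a,'from hinge',a0-np.arctan2(c[1],c[0]),'width',np.ptp(q@np.array([-v[1],v[0]])))
lc=C[(z>.07)&(C[...,0]<H[0]-.09)&(f.min(2)>0)&(np.hypot(C[...,0]-H[0],C[...,1]-H[1])<.23)]
rr=np.hypot(*(lc[:,:2]-H).T); print('max r',rr.max())
phi=.5*((a0-a)+(a0-np.arctan2(c[1],c[0])))
def blk(p): # outward face centre
    dy=-np.sin(p)*X-np.cos(p)*Y   # own -y
    dx=-np.cos(p)*X+np.sin(p)*Y   # own -x outward
    return H+.175*dy+.020*dx, dx
for p in (phi,.8,.6,.4,.3,.2,.1,.05,0,-.04): b,dx=blk(p); print(round(p,3),b.round(4),'inward',(-dx).round(3))
E
```

```text
rim ((0.6694530844688416, 0.01551862433552742), (0.09341158717870712, 0.06088875234127045), 79.78612518310547)
foot ((0.6688197255134583, 0.015331553295254707), (0.06962229311466217, 0.035722341388463974), 79.98090362548828) z 0.042159110343866796
tilt [ 0.00066566 -0.00298797  0.04175395]
barrel ((0.6686060428619385, 0.01593952439725399), (0.03813008964061737, 0.02467424049973488), 79.77415466308594) 0.08189267563948954
nest [0.66945308 0.01551862] hinge [0.59326117 0.13049598]
n 2546 door angle (line) 0.8675727227179786 from hinge 0.8565357518867376 width 0.011079859056793873
max r 0.20721976738343134
0.862 [0.4325 0.0586] inward [ 0.509 -0.861]
0.8 [0.4372 0.0488] inward [ 0.562 -0.827]
0.6 [0.4566 0.0194] inward [ 0.715 -0.699]
0.4 [ 0.4814 -0.0055] inward [ 0.839 -0.543]
0.3 [ 0.4955 -0.016 ] inward [ 0.89  -0.457]
0.2 [ 0.5106 -0.0251] inward [ 0.931 -0.366]
0.1 [ 0.5266 -0.0325] inward [ 0.963 -0.271]
0.05 [ 0.5348 -0.0357] inward [ 0.975 -0.223]
0 [ 0.5432 -0.0384] inward [ 0.985 -0.174]
-0.04 [ 0.55   -0.0402] inward [ 0.991 -0.134]
```

Call:
{"op": "send_rows", "data": {"increments": "-1.6 0.9 0 -0.1; -2.5 1.4 0 -0.11; -2.7 1.5 0 -0.11; -2.7 1.5 0 -0.11; -2.7 1.5 0 -0.11; -2.7 1.5 0 -0.11; -2.7 1.5 0 -0.11; -2.1 1.1 0 -0.1; -0.5 0.3 -3 0; 0 0 -5 0; 0 0 -5 0; 0 0 -3 0; 0 0 -1.5 0; 0 0 -0.8 0; 0 0 0 0; 0 0 0 0", "grip": 0.0}}

```text
clock: 11.62
eef_pos: [0.4125, 0.0931, 0.0548]
orientation: [[0.859, 0.511, 0.001], [0.511, -0.859, 0.0], [0.001, 0.0, -1.0]]
contact_force: [0.5, -0.4, 0.0]
gripper_width: -0.001
grasp_force: 0.0
```

```bash
cat > door.py <<'E'
from h import *
N=np.array([.66945,.01552]); th=np.radians(-10.05)
X=np.array([np.cos(th),np.sin(th)]); Y=np.array([-X[1],X[0]]); H=N-.095*X+.1*Y
def tcp(p,h):
    dy=-np.sin(p)*X-np.cos(p)*Y; dx=-np.cos(p)*X+np.sin(p)*Y
    return H+.175*dy+(.020+h)*dx
def inv(pos): # local along own axes -> door angle for given h
    pass
def rows(ps,h,start):
    c=np.array(start); 
    for a,b in zip(ps[:-1],ps[1:]):
        t=tcp(b,h); d=np.round((t-c)*100,2); c=c+d/100; print(*d,0,round(b-a,3)*-1,end='; ')
    print()
E
python3 - <<'E'
from door import *
o=observe(); print(o['clock'],o['eef_pos'],o['orientation'][:,1],o['contact_force'],o['gripper_width'])
s=snapshot('wrist'); save(s,'w4.png')
print(tcp(.862,.0145),tcp(.862,.04))
rows(np.r_[.862,np.linspace(.862,.802,3)[1:]],.0145,tcp(.862,.0145))
E
```

```text
11.625 [0.41254284 0.09311333 0.05479862] [ 5.11486480e-01 -8.59291223e-01  4.17071000e-04] [ 0.50806205 -0.44888324  0.0184582 ] -0.0005418341502702462
[0.42512632 0.07129154] [0.41216069 0.09324928]
0.19 -0.5 0 0.03; 0.2 -0.5 0 0.03;
```

View pics/w4.png

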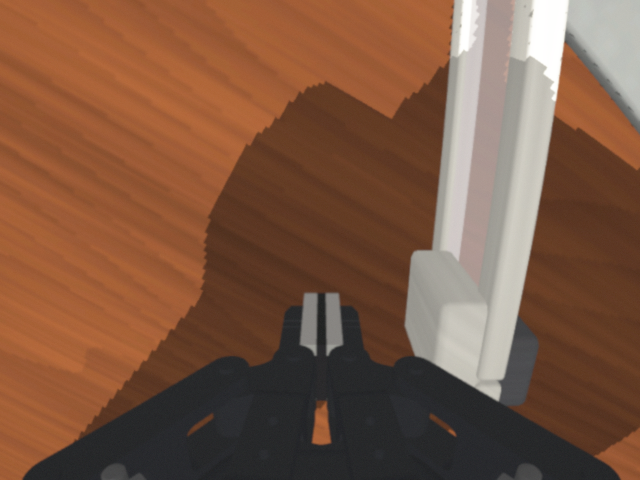

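The fingers are closed at (322,320), with the push block's face straight to the right at (440,310). I'll approach it, then follow the arc.

```bash
python3 - <<'E'
from door import *
c=np.array([.4125,.0931])+6*np.array([.0025,-.0043])
print(c); rows(np.r_[.862,np.arange(.84,.109,-.0366)],.010,c)
E
```

```text
[0.4275 0.0673]
0.13 -0.35 0 0.022; 0.26 -0.6 0 0.037; 0.28 -0.59 0 0.037; 0.3 -0.57 0 0.037; 0.31 -0.57 0 0.037; 0.34 -0.55 0 0.037; 0.36 -0.55 0 0.037; 0.38 -0.52 0 0.037; 0.4 -0.52 0 0.037; 0.42 -0.49 0 0.037; 0.43 -0.49 0 0.037; 0.46 -0.46 0 0.037; 0.47 -0.45 0 0.037; 0.48 -0.44 0 0.037; 0.5 -0.41 0 0.037; 0.52 -0.4 0 0.037; 0.53 -0.37 0 0.037; 0.54 -0.36 0 0.037; 0.56 -0.34 0 0.037; 0.56 -0.31 0 0.037;
```

Call:
{"op": "send_rows", "data": {"increments": "0.25 -0.43 0 0; 0.25 -0.43 0 0; 0.25 -0.43 0 0; 0.25 -0.43 0 0; 0.25 -0.43 0 0; 0.25 -0.43 0 0; 0 0 0 0"}}

```text
clock: 12.55
eef_pos: [0.4273, 0.0669, 0.0543]
orientation: [[0.86, 0.511, 0.0], [0.511, -0.86, -0.0], [0.0, 0.0, -1.0]]
contact_force: [-0.7, 0.4, -0.2]
gripper_width: -0.001
grasp_force: 0.0
```

Follow the arc, starting with the first half.

Call:
{"op": "send_rows", "data": {"increments": "0.13 -0.35 0 0.022; 0.26 -0.6 0 0.037; 0.28 -0.59 0 0.037; 0.3 -0.57 0 0.037; 0.31 -0.57 0 0.037; 0.34 -0.55 0 0.037; 0.36 -0.55 0 0.037; 0.38 -0.52 0 0.037; 0.4 -0.52 0 0.037; 0.42 -0.49 0 0.037"}}

```text
clock: 13.8
eef_pos: [0.4588, 0.0139, 0.0543]
orientation: [[0.626, 0.78, -0.0], [0.78, -0.626, 0.0], [-0.0, -0.0, -1.0]]
contact_force: [-0.6, 1.2, 0.1]
gripper_width: -0.001
grasp_force: 0.2
```

Call:
{"op": "send_rows", "data": {"increments": "0.43 -0.49 0 0.037; 0.46 -0.46 0 0.037; 0.47 -0.45 0 0.037; 0.48 -0.44 0 0.037; 0.5 -0.41 0 0.037; 0.52 -0.4 0 0.037; 0.5 -0.36 0 0.037; 0.4 -0.25 0 0.025; 0 0 0 0"}}

```text
clock: 14.92
eef_pos: [0.4967, -0.0186, 0.0543]
orientation: [[0.385, 0.923, 0.0], [0.923, -0.385, -0.0], [0.0, 0.0, -1.0]]
contact_force: [-0.7, -0.4, 0.8]
gripper_width: 0.002
grasp_force: 0.0
```

```bash
python3 - <<'E'
from door import *
o=observe(); e=o['eef_pos'][:2]; y=o['orientation'][:,1]
print(o['clock'],o['eef_pos'],y,o['contact_force'],o['moment'])
print('tool angle p',th-np.arctan2(y[1],y[0]), tcp(.2,.01),tcp(.22,.01))
s=snapshot('wrist'); save(s,'w5.png')
# radius and implied p for h=.01
r=e-H; print(np.hypot(*r))
C=cloud(s); f=s['frame']; z=C[...,2]
d=(abs(z-.088)<.004)&(f.min(2)>100); Q=C[d][:,:2]; rr=np.hypot(*(Q-H).T); q=Q[(rr>.04)&(rr<.14)&(Q[:,0]<H[0]+.0)]
c=q.mean(0)-H; v=np.linalg.svd(q-q.mean(0),full_matrices=False)[2][0]; v=v*np.sign(v@c)
a0=np.arctan2(-Y[1],-Y[0]); print(len(q),a0-np.arctan2(v[1],v[0]),a0-np.arctan2(c[1],c[0]))
E
```

```text
14.925 [ 0.49673562 -0.01864603  0.05427215] [ 9.23043143e-01 -3.84696347e-01  2.78501576e-04] [-0.68826266 -0.42450783  0.78444774] [-0.00518356 -0.04049218 -0.04243826]
tool angle p 0.2194732565617079 [ 0.50128394 -0.02124953] [ 0.49826629 -0.0193778 ]
0.17776260469134805
10060 0.20177627107433116 0.21183869003429812
```

View pics/w5.png

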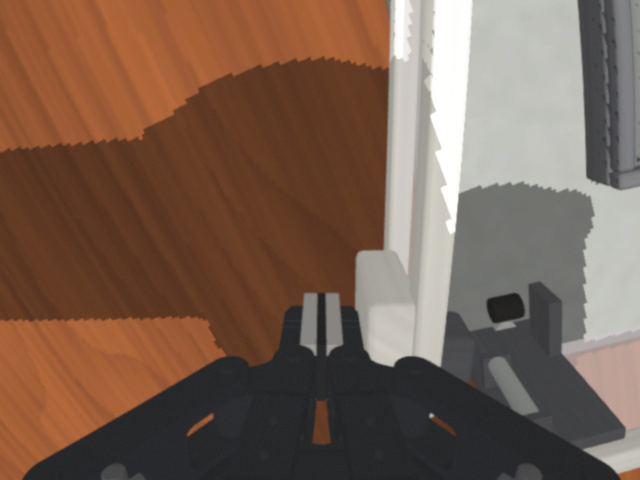

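The fingers touch the block at (357,310), and the door is at about 0.207 rad. The strike, with its black buffer and roller, is ahead at (510,340).

```bash
python3 - <<'E'
from door import *
c=np.array([.49674,-.01865])
for h in (.0135,.0145): print(tcp(.207,h))
rows(np.r_[.207,np.linspace(.207,.12,8)[1:],np.linspace(.12,-.06,32)[1:]],.0143,tcp(.207,.0143))
E
```

```text
[ 0.49697632 -0.01929526]
[ 0.49604855 -0.0189221 ]
0.19 -0.12 0 0.012; 0.18 -0.12 0 0.012; 0.19 -0.11 0 0.012; 0.2 -0.11 0 0.012; 0.19 -0.11 0 0.012; 0.19 -0.11 0 0.012; 0.2 -0.11 0 0.012; 0.09 -0.05 0 0.006; 0.09 -0.04 0 0.006; 0.09 -0.05 0 0.006; 0.09 -0.05 0 0.006; 0.1 -0.04 0 0.006; 0.09 -0.05 0 0.006; 0.09 -0.04 0 0.006; 0.1 -0.05 0 0.006; 0.09 -0.04 0 0.006; 0.09 -0.05 0 0.006; 0.1 -0.04 0 0.006; 0.09 -0.04 0 0.006; 0.1 -0.04 0 0.006; 0.09 -0.05 0 0.006; 0.1 -0.04 0 0.006; 0.09 -0.04 0 0.006; 0.1 -0.04 0 0.006; 0.09 -0.04 0 0.006; 0.1 -0.03 0 0.006; 0.1 -0.04 0 0.006; 0.09 -0.04 0 0.006; 0.1 -0.04 0 0.006; 0.1 -0.03 0 0.006; 0.09 -0.04 0 0.006; 0.1 -0.03 0 0.006; 0.1 -0.04 0 0.006; 0.1 -0.03 0 0.006; 0.1 -0.04 0 0.006; 0.09 -0.03 0 0.006; 0.1 -0.03 0 0.006; 0.1 -0.03 0 0.006;
```

Call:
{"op": "send_rows", "data": {"increments": "0.19 -0.11 0 0.012; 0.19 -0.11 0 0.012; 0.19 -0.11 0 0.012; 0.2 -0.1 0 0.012; 0.2 -0.1 0 0.012; 0.2 -0.1 0 0.012; 0.2 -0.09 0 0.012; 0 0 0 0"}}

```text
clock: 15.98
eef_pos: [0.5104, -0.0258, 0.0543]
orientation: [[0.306, 0.952, 0.0], [0.952, -0.306, -0.0], [0.0, 0.0, -1.0]]
contact_force: [-0.6, -0.6, 0.0]
gripper_width: -0.004
grasp_force: 0.0
```

Call:
{"op": "send_rows", "data": {"increments": "0.1 -0.05 0 0.006; 0.1 -0.05 0 0.006; 0.1 -0.05 0 0.006; 0.1 -0.04 0 0.006; 0.1 -0.04 0 0.006"}}

```text
clock: 16.6
eef_pos: [0.5152, -0.028, 0.0543]
orientation: [[0.277, 0.961, -0.0], [0.961, -0.277, -0.0], [-0.0, -0.0, -1.0]]
contact_force: [-0.5, -0.3, 0.7]
gripper_width: 0.005
grasp_force: 0.2
```

Call:
{"op": "send_rows", "data": {"increments": "0.1 -0.04 0 0.006; 0.1 -0.04 0 0.006; 0.1 -0.04 0 0.006"}}

```text
clock: 16.98
eef_pos: [0.5183, -0.0292, 0.0543]
orientation: [[0.26, 0.966, 0.0], [0.966, -0.26, -0.0], [0.0, 0.0, -1.0]]
contact_force: [0.3, -0.2, 0.1]
gripper_width: -0.002
grasp_force: 0.2
```

Call:
{"op": "send_rows", "data": {"increments": "0.1 -0.04 0 0.006; 0.1 -0.04 0 0.006; 0.1 -0.04 0 0.006"}}

```text
clock: 17.35
eef_pos: [0.5208, -0.0304, 0.0542]
orientation: [[0.242, 0.97, -0.001], [0.97, -0.242, 0.0], [-0.0, -0.001, -1.0]]
contact_force: [-4.4, 0.1, 1.6]
gripper_width: -0.001
grasp_force: 1.9
```

Contact with the roller or buffer. I'll continue in fine steps.

Call:
{"op": "send_rows", "data": {"increments": "0.1 -0.04 0 0.006; 0.1 -0.03 0 0.006; 0 0 0 0"}}

```text
clock: 17.73
eef_pos: [0.5232, -0.0312, 0.0542]
orientation: [[0.231, 0.973, -0.0], [0.973, -0.231, -0.0], [-0.0, -0.0, -1.0]]
contact_force: [-2.8, -1.4, 0.2]
gripper_width: 0.002
grasp_force: 1.6
```

Call:
{"op": "send_rows", "data": {"increments": "0.1 -0.03 0 0.006; 0.1 -0.03 0 0.006; 0 0 0 0"}}

```text
clock: 18.1
eef_pos: [0.5251, -0.0317, 0.0542]
orientation: [[0.219, 0.976, -0.0], [0.976, -0.219, -0.0], [-0.0, -0.0, -1.0]]
contact_force: [-4.9, -1.2, -0.6]
gripper_width: 0.0
grasp_force: 1.8
```

Call:
{"op": "send_rows", "data": {"increments": "0.1 -0.03 0 0.006; 0.1 -0.03 0 0.006; 0 0 0 0"}}

```text
clock: 18.48
eef_pos: [0.5271, -0.0323, 0.0542]
orientation: [[0.207, 0.978, -0.0], [0.978, -0.207, -0.0], [-0.0, -0.0, -1.0]]
contact_force: [-4.3, -1.3, -0.3]
gripper_width: -0.0
grasp_force: 1.9
```

Call:
{"op": "send_rows", "data": {"increments": "0.1 -0.03 0 0.006; 0.1 -0.03 0 0.006; 0 0 0 0"}}

```text
clock: 18.85
eef_pos: [0.529, -0.033, 0.0542]
orientation: [[0.196, 0.981, -0.0], [0.981, -0.196, -0.0], [-0.0, -0.0, -1.0]]
contact_force: [-4.5, -3.4, -0.3]
gripper_width: -0.002
grasp_force: 2.1
```

Call:
{"op": "send_rows", "data": {"increments": "0.1 -0.03 0 0.006; 0.1 -0.03 0 0.006; 0 0 0 0"}}

```text
clock: 19.23
eef_pos: [0.5312, -0.0335, 0.0542]
orientation: [[0.184, 0.983, -0.0], [0.983, -0.184, -0.0], [-0.0, -0.0, -1.0]]
contact_force: [-3.3, -2.4, 0.2]
gripper_width: -0.002
grasp_force: 1.7
```

Call:
{"op": "send_rows", "data": {"increments": "0.1 -0.03 0 0.006; 0 0 0 0"}}

```text
clock: 19.48
eef_pos: [0.532, -0.0338, 0.0542]
orientation: [[0.178, 0.984, -0.0], [0.984, -0.178, 0.0], [-0.0, -0.0, -1.0]]
contact_force: [-4.9, -2.4, -0.3]
gripper_width: -0.002
grasp_force: 2.2
```

Call:
{"op": "send_rows", "data": {"increments": "0.1 -0.03 0 0.006; 0 0 0 0"}}

```text
clock: 19.73
eef_pos: [0.5329, -0.0342, 0.0542]
orientation: [[0.172, 0.985, -0.001], [0.985, -0.172, -0.0], [-0.0, -0.001, -1.0]]
contact_force: [-6.2, -2.5, 0.7]
gripper_width: 0.004
grasp_force: 2.6
```

Call:
{"op": "send_rows", "data": {"increments": "0.1 -0.02 0 0.006; 0 0 0 0"}}

```text
clock: 19.98
eef_pos: [0.5338, -0.0344, 0.0542]
orientation: [[0.166, 0.986, -0.001], [0.986, -0.166, -0.0], [-0.0, -0.001, -1.0]]
contact_force: [-6.6, -3.1, 0.2]
gripper_width: -0.001
grasp_force: 2.8
```

Call:
{"op": "send_rows", "data": {"increments": "0.1 -0.02 0 0.006; 0 0 0 0"}}

```text
clock: 20.23
eef_pos: [0.5347, -0.0346, 0.0542]
orientation: [[0.16, 0.987, -0.001], [0.987, -0.16, -0.0], [-0.0, -0.001, -1.0]]
contact_force: [-7.3, -3.9, -0.2]
gripper_width: -0.002
grasp_force: 3.0
```

Call:
{"op": "send_rows", "data": {"increments": "0.07 -0.01 0 0.004; 0 0 0 0"}}

```text
clock: 20.48
eef_pos: [0.5353, -0.0346, 0.0541]
orientation: [[0.156, 0.988, -0.001], [0.988, -0.156, 0.0], [-0.0, -0.001, -1.0]]
contact_force: [-6.6, -4.2, 0.9]
gripper_width: 0.001
grasp_force: 3.1
```

Call:
{"op": "send_rows", "data": {"increments": "0.07 -0.03 0 0.004; 0 0 0 0"}}

```text
clock: 20.72
eef_pos: [0.5357, -0.0348, 0.0541]
orientation: [[0.152, 0.988, -0.002], [0.988, -0.152, 0.0], [-0.0, -0.002, -1.0]]
contact_force: [-8.5, -2.5, 1.9]
gripper_width: 0.001
grasp_force: 3.9
```

Call:
{"op": "send_rows", "data": {"increments": "0.07 -0.03 0 0.004; 0 0 0 0"}}

```text
clock: 20.98
eef_pos: [0.5361, -0.035, 0.0541]
orientation: [[0.148, 0.989, -0.002], [0.989, -0.148, 0.0], [-0.0, -0.002, -1.0]]
contact_force: [-9.4, -2.7, 3.1]
gripper_width: 0.002
grasp_force: 4.9
```

Call:
{"op": "send_rows", "data": {"increments": "0.06 -0.02 0 0.003; 0 0 0 0"}}

```text
clock: 21.22
eef_pos: [0.5365, -0.0352, 0.0541]
orientation: [[0.145, 0.989, -0.002], [0.989, -0.145, 0.0], [0.0, -0.003, -1.0]]
contact_force: [-11.3, -1.0, 3.8]
gripper_width: -0.001
grasp_force: 5.2
```

Call:
{"op": "send_rows", "data": {"increments": "0.05 -0.01 0 0.002; 0 0 0 0"}}

```text
clock: 21.48
eef_pos: [0.5369, -0.0353, 0.0541]
orientation: [[0.143, 0.99, -0.003], [0.99, -0.143, 0.0], [-0.0, -0.003, -1.0]]
contact_force: [-11.7, -2.0, 4.5]
gripper_width: -0.0
grasp_force: 5.6
```

Call:
{"op": "send_rows", "data": {"increments": "0.05 -0.01 0 0.002; 0 0 0 0"}}

```text
clock: 21.72
eef_pos: [0.5372, -0.0354, 0.0541]
orientation: [[0.141, 0.99, -0.003], [0.99, -0.141, 0.0], [-0.0, -0.003, -1.0]]
contact_force: [-12.8, -1.9, 5.2]
gripper_width: -0.0
grasp_force: 6.0
```

Call:
{"op": "send_rows", "data": {"increments": "0.05 -0.01 0 0.002; 0 0 0 0"}}

```text
clock: 21.98
eef_pos: [0.5376, -0.0355, 0.0541]
orientation: [[0.139, 0.99, -0.003], [0.99, -0.139, 0.0], [-0.0, -0.003, -1.0]]
contact_force: [-12.0, -3.0, 6.2]
gripper_width: -0.0
grasp_force: 6.4
```

Call:
{"op": "send_rows", "data": {"increments": "0.05 -0.01 0 0.002; 0 0 0 0"}}

```text
clock: 22.22
eef_pos: [0.5377, -0.0356, 0.0541]
orientation: [[0.137, 0.991, -0.004], [0.991, -0.137, 0.0], [-0.0, -0.004, -1.0]]
contact_force: [-15.1, -2.0, 8.6]
gripper_width: -0.001
grasp_force: 7.6
```

Call:
{"op": "send_rows", "data": {"increments": "0.03 0 0 0; 0 0 0 0"}}

```text
clock: 22.48
eef_pos: [0.5377, -0.0356, 0.054]
orientation: [[0.137, 0.991, -0.005], [0.991, -0.137, 0.0], [-0.0, -0.005, -1.0]]
contact_force: [-17.0, -2.6, 9.5]
gripper_width: 0.001
grasp_force: 8.3
```

The force rose to 17 N with no movement, so it has bottomed. I'll back off slowly and check.

Call:
{"op": "send_rows", "data": {"increments": "-0.1 0.02 0 0; -0.1 0.02 0 0; -0.15 0.03 0 0; -0.2 0.03 0 0; -0.5 0.1 0 0; -1 0.2 0 0; -2 0.3 0 0; -2 0.3 0 0; 0 0 2 0; 0 0 4 0; 0 0 5 0; 0 0 5 0; 0 0 2 0; 0 0 0 0; 0 0 0 0"}}

```text
clock: 24.35
eef_pos: [0.4789, -0.0256, 0.2334]
orientation: [[0.138, 0.99, -0.001], [0.99, -0.138, 0.0], [0.0, -0.001, -1.0]]
contact_force: [-0.1, 0.0, -0.4]
gripper_width: -0.001
grasp_force: 0.0
```

```bash
cat > chk.py <<'E'
from door import *
s=snapshot('wrist'); o=observe(); print(o['clock'],o['eef_pos'],o['contact_force'])
C=cloud(s); f=s['frame']; z=C[...,2]
d=(abs(z-.088)<.004)&(f.min(2)>100); L=np.stack([(C[...,:2]-H)@X,(C[...,:2]-H)@Y],-1)
d&=(L[...,1]<-.03)&(L[...,1]>-.15)&(abs(L[...,0])<.03); q=L[d]
v=np.linalg.svd(q-q.mean(0),full_matrices=False)[2][0]; c=q.mean(0)
print(len(q),'door angle line',np.arctan(v[0]/v[1]),'from hinge',np.arctan2(-c[0],-c[1]))
save(s,'w6.png')
E
python3 chk.py
```

```text
24.4 [ 0.47890401 -0.02563494  0.23316447] [ 0.37599776  0.27978293 -0.61976641]
2707 door angle line -0.03131615629577582 from hinge -0.023517556055860655
```

View pics/w6.png

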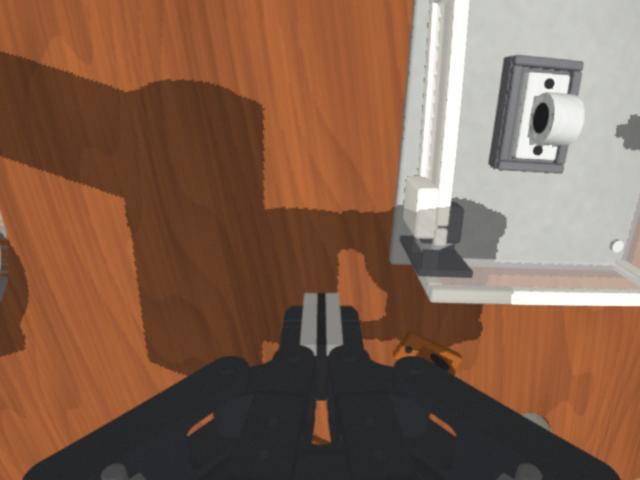

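The door stands shut and parallel to the guard front at (430,200), and the housing is seated at (545,115). One more check that the door stays put.

Call:
{"op": "send_rows", "data": {"increments": "0 0 0 0; 0 0 0 0; 0 0 0 0; 0 0 0 0; 0 0 0 0; 0 0 0 0; 0 0 0 0; 0 0 0 0"}}

```text
clock: 25.4
eef_pos: [0.4797, -0.0258, 0.2343]
orientation: [[0.138, 0.99, -0.0], [0.99, -0.138, 0.0], [0.0, -0.0, -1.0]]
contact_force: [0.5, -0.3, 0.8]
gripper_width: -0.001
grasp_force: 0.0
```

```bash
python3 chk.py
```

```text
25.45 [ 0.4796825  -0.02580076  0.23429034] [-0.15384558 -0.28292877  0.1061102 ]
2688 door angle line -0.03159046486456143 from hinge -0.023565434123738786
```

```bash
python3 -c "
from plant import *
print(sign_off())"
```

```text
the job is handed in; nothing more can be done
None
```

The job is handed in: the housing sits flat in the nest pocket, within about 1 mm of centre, and the guard door is shut and stayed put at about -0.03 rad for over a second after release; the push peaked at about 17 N sideways (19–20 N counting an upward force on the fingers), and the snap was judged from force and door position, not seen.

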